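# Tidy the breakfast carousel and present the red-lidded jar

## Robot

A 7-joint arm with a two-finger parallel gripper is mounted at the origin on the work surface. World frame = base frame: x ahead of the robot, y to its left, z up, the work surface at z = 0. Lengths are in m, angles in rad, forces in N, time in s.
With the tool pointing down it reaches from about 0.4 to 0.9 m from the base axis. Payload 5.5 kg.
Tool frame: the origin (TCP) lies midway between the tips of the shut fingers; the grasp point (between the pads) lies 19 mm behind it (manip.grip_depth is the distance from the TCP to the grasp point, in m); z points along the fingers, x is the direction in which the jaws open and shut, and the axes are right-handed (so a half turn about z gives the same grasp; the last joint's range is limited). The gripper opens to 92 mm and grips with 3 to 60 N. Pads are 19 mm wide; open, the fingers measure 130 mm over their backs; the gripper's body (75 mm by 190 mm) begins 47 mm behind the grasp point.
Start: joints at [-0.973, 0.501, -0.427, 1.55, 0.221, 1.138, -0.21], TCP at [0.214, 0.614, 0.227] pointing down, gripper open.
Joint ranges: [-2.88, 2.88], [-0.31, 2.03], [-1.54, 1.56], [0.2, 2.42], [-1.41, 4.55], [0.19, 2.02], [-2.57, 2.57]. Speed limits (rad/s): [2.57, 2.57, 3.14, 3.14, 3.14, 3.14, 3.14].

## Interface

Orientations are given as a unit quaternion [x, y, z, w].
In Python, from bench import manip, effector, viewer gives the robot as it stands. Calls block until the motion is done:
- manip.move_pose(position, orientation): joint-space move of the TCP to a pose.
- manip.servo_line(position, ori=None, vel=0.15): straight line of the TCP; ori=None keeps the orientation; vel is the mean speed in m/s.
- manip.movej(angles): joint-space move.
- effector.open_jaws() and effector.close(f_grip=None): open the fingers fully, or close them until they stop; f_grip is the grip in N (None keeps the last).
- manip.sleep(seconds).
- manip.solve_ik(position, orientation): joint angles nearest the present ones, or None.
- viewer.get_image(name): name is "scene" or "top"; returns the picture (400x640x3 uint8, red, green, blue); there is no depth.
- viewer.get_calibration(name): a dict with "vfov" (degrees; the focal length in pixels is half the picture's height over the tangent of half this angle, whatever the lens; pixels are square), "cx", "cy" (the principal point, pixels), "eye" and "attitude" of the camera in the world. Camera axes: x right, y down, z forward; pixel columns grow to the right and rows downward; lengths in m; the calibration is good to about 2 mm. A picture is of the moment at which its call begins. get_calibration takes no time and is no camera call.
A pose or a line that the arm cannot do raises manip.PlanningError and nothing moves.
- manip.hand_in(): hands the job in, once; it reports no verdict.
Readings, each from a call of its own:
- manip.current_clock(): time.
- manip.current_q(): joint angles.
- manip.current_joint_velocities(): joint speeds.
- manip.current_tau(): joint torques, N m.
- manip.current_tool_pos(): TCP position.
- manip.current_tcp_rot(): TCP orientation.
- manip.current_force(): force on the tool from outside, world axes, zero at the start.
- manip.current_wrist_torque(): the same for the moment, N m.
- manip.current_finger_gap(): finger opening in m.
Only numpy, scipy, OpenCV 4.12 (cv2) and the standard library are available. Lean on these libraries where they do the work, as an engineer would, in place of code of your own. Each camera call takes 0.05 s, during which the arm holds its last target. There are 200 camera calls.

## Task

Tidy the breakfast carousel: put the two stray blue coffee capsules in its black bin and stand the little marmalade jar upright in its white bin. Then grip the carousel's centre handle and turn it, without spinning it fast, until the jar with the red lid faces straight to the front (towards the robot's edge of the worktop), and finish still gripping the handle and holding the carousel still there, so that the jar can be taken. Leave the storage jars standing in their wells and everything else on the worktop where it is.

Things in the scene. Friction and masses are not known exactly. Their poses are not given: they have to be found in the camera images.
- carousel_base: black round foot of the carousel, 210 mm across, fixed to the worktop, never turned; origin on the turning axis at worktop height, axes parallel to the world's. Front is its -x direction, towards the robot's edge of the worktop: a jar faces front when it stands on the -x side of the axis, at the same y as the axis
- carousel: turning wooden tray, 310 mm across, 14 mm thick; turns either way without stops, light friction (0.06 N m), stays where left. Origin on the turning axis at its underside, 18 mm above the worktop, z up. It carries 6 places, 105 mm from the axis; in its own frame, anticlockwise from its x axis: black bin at 150 degrees, white bin at 210, jar wells (rims 12 mm high) at -90, -30, 30, 90
- handle: flat black grip on a steel post in the middle of the tray, turning with it: 60 mm long along the tray's x axis, 16 mm thick along its y axis, 34 mm tall (107 to 141 mm above the worktop; the storage jars' lids end at 124 mm). Pinch its 16 mm thickness from above and turn. Origin: middle of its underside, on the turning axis; axes as the tray's
- grip (a point): middle of the handle's grip, on the turning axis, 126 mm above the worktop; axes as the tray's (x along the grip's 60 mm length)
- capsule_bin (a point): middle of the floor of the black wedge bin (for capsules), 107 mm from the turning axis, 32 mm above the worktop; axes as the tray's. Walls 3 mm thick, 36 mm high (rims 68 mm above the worktop); inside it reaches from 68 to 145 mm from the axis, about 105 mm wide across its middle, 66 mm wide at its end near the axis
- jam_bin (a point): middle of the floor of the white wedge bin (for the marmalade jar); same size as the black bin, next to it
- capsule1: blue aluminium coffee capsule, 28.5 mm tall, 14 g, standing loose on the worktop on its 37 mm wide flange (2 mm thick); above the flange its body tapers from 30 to 24 mm across at 24 mm height, then to a rounded tip. Origin: centre of the flange's underside, z up through the tip
- capsule2: blue aluminium coffee capsule, 28.5 mm tall, 14 g, standing loose on the worktop on its 37 mm wide flange (2 mm thick); above the flange its body tapers from 30 to 24 mm across at 24 mm height, then to a rounded tip. Origin: centre of the flange's underside, z up through the tip
- capsule1_mid (a point): centre of capsule1, 14 mm above its flange's underside
- capsule2_mid (a point): centre of capsule2, 14 mm above its flange's underside
- jam_jar: little orange marmalade jar with a brass lid, 43 mm across, 45 mm tall, 85 g, standing loose on the worktop. Origin: centre of its underside
- jam_jar_mid (a point): centre of the marmalade jar, 22.5 mm above its underside
- red_jar: storage jar, clear glass, 50 mm across and 92 mm tall, pale sugar inside, a white label band and a RED lid: the marked jar; it stands loose in one of the four round wells of the carousel (its centre 105 mm from the turning axis). Origin: centre of its underside
- oat_jar: storage jar, clear glass, 50 mm across and 92 mm tall, oats inside, metal lid; it stands loose in one of the four round wells of the carousel (its centre 105 mm from the turning axis). Origin: centre of its underside
- cocoa_jar: storage jar, clear glass, 50 mm across and 92 mm tall, cocoa inside, metal lid; it stands loose in one of the four round wells of the carousel (its centre 105 mm from the turning axis). Origin: centre of its underside
- bean_jar: storage jar, clear glass, 50 mm across and 92 mm tall, dark coffee beans inside, metal lid; it stands loose in one of the four round wells of the carousel (its centre 105 mm from the turning axis). Origin: centre of its underside
- mug: blue mug, 82 mm across, 95 mm tall, on the left; a bystander. Origin: centre of its underside
- can1: orange food can, 74 mm across, 110 mm tall, to the right of the carousel; a bystander. Origin: centre of its underside
- can2: orange food can as can1; a bystander
- spoon: wooden-handled steel scoop spoon, 170 mm long, lying flat at the right; a bystander. Origin under its middle

How it is judged:
On the way, in this order (a step that is already met when the one before it is completed fails the run):
1. both capsules lie in the black bin and the marmalade jar stands upright in the white bin, let go (horizontal distance between each of capsule1_mid, capsule2_mid and capsule_bin below 0.055 m and z of capsule1_mid in the frame of carousel between 0.02 and 0.06 m and z of capsule2_mid in the frame of carousel between 0.02 and 0.06 m and horizontal distance between jam_jar_mid and jam_bin below 0.055 m and z of jam_jar_mid in the frame of carousel between 0.03 and 0.045 m and angle between jam_jar's own z axis and vertical below 0.2 rad and contact force between the fingers and capsule1 below 0.3 N and contact force between the fingers and capsule2 below 0.3 N and contact force between the fingers and jam_jar below 0.3 N), for 0.3 s.
2. the fingers hold the handle, the red-lidded jar faces front and the carousel is still (y of red_jar in the frame of carousel_base between -0.015 and 0.015 m and x of red_jar in the frame of carousel_base below -0.085 m and contact force between the fingers and handle above 3 N and angular speed of carousel below 0.06 rad/s), for 0.5 s.
At the end, for the whole second after the job is handed in: Capsules in black bin, marmalade jar upright (0.2 rad) in white bin (centres within 55 mm of bin middle, not on rims); red-lidded jar in front of the axis within 15 mm of straight ahead; fingers on handle with over 3 N, carousel still (under 0.06 rad/s); all four storage jars upright in their wells (all of step 2 and horizontal distance between each of capsule1_mid, capsule2_mid and capsule_bin below 0.055 m and z of capsule1_mid in the frame of carousel between 0.02 and 0.06 m and z of capsule2_mid in the frame of carousel between 0.02 and 0.06 m and horizontal distance between jam_jar_mid and jam_bin below 0.055 m and z of jam_jar_mid in the frame of carousel between 0.03 and 0.045 m and angle between jam_jar's own z axis and vertical below 0.2 rad and angle between each of red_jar, oat_jar, cocoa_jar, bean_jar's own z axis and vertical below 0.15 rad and z of each of red_jar, oat_jar, cocoa_jar, bean_jar in the frame of carousel above 0.008 m); the arm keeps its last pose, push and grip.
It fails at once if the carousel is spun fast (over 3 rad/s) (angular speed of carousel above 3 rad/s).
It fails at once if a storage jar is lifted out of its well (over 16 mm) or tipped (over 0.5 rad) (z of any of red_jar, oat_jar, cocoa_jar, bean_jar in the frame of carousel above 0.03 m or angle between any of red_jar, oat_jar, cocoa_jar, bean_jar's own z axis and vertical above 0.5 rad).
It fails at once if a bystander (mug, cans, spoon) is moved by more than 40 mm (distance of any of mug, can1, can2, spoon from where it was at the start of the episode above 0.04 m).
It also fails if it takes over 72 s, if anything falls off the work surface, if the arm or the gripper's body presses on something with over 40 N, if the wrist force passes 120 N, or if a joint passes its speed limit or range.

## Working session

There is one attempt and no reset: what is moved stays moved. The work goes in short steps, each a Python script; the robot and the scene stay as the last script left them, time stands still between calls to the robot, and variables do not carry over. Pictures are saved under pics/ and viewed, about 8 in all and at most 12, crops included, and the job is handed in when it is done.

```bash
mkdir -p pics; ls
python3 - <<'E'
from bench import manip, viewer
import cv2
for n in("scene","top"):
    cv2.imwrite(f"pics/{n}0.png",viewer.get_image(n)[...,::-1]); print(n,viewer.get_calibration(n))
print(manip.current_clock(),manip.current_tcp_rot(),manip.grip_depth)
E
```

```text
pics
scene {'vfov': 50.36745224584084, 'cx': 322.8964552844137, 'cy': 198.91910162211252, 'eye': array([ 1.46663892, -0.27433841,  0.74426849]), 'attitude': array([ 0.70652973,  0.52735508, -0.27493108, -0.38356911])}
top {'vfov': 43.35403439441311, 'cx': 320.4773665957873, 'cy': 209.30619078687974, 'eye': array([ 0.35745992, -0.00206256,  1.40679271]), 'attitude': array([ 0.71304313, -0.69636991,  0.0531612 , -0.06174408])}
0.1 [ 8.15032214e-01  5.79415008e-01 -7.09186787e-04  4.85006602e-04] 0.0188
```

View pics/scene0.png

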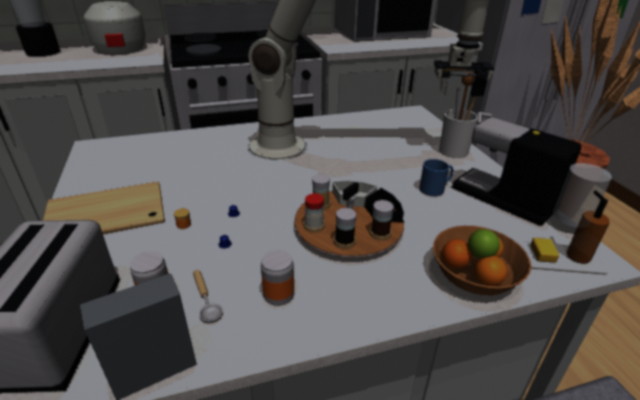

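View pics/top0.png

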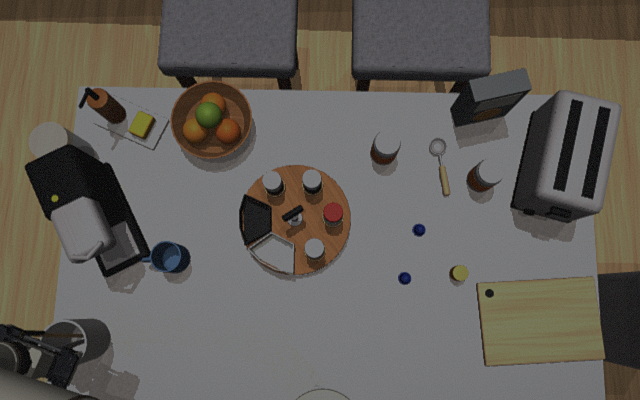

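```bash
cat > h.py <<'E'
import numpy as np, cv2
from scipy.spatial.transform import Rotation as R
from bench import manip, effector, viewer
def ray(n,uv,z):
    c=viewer.get_calibration(n); f=200/np.tan(np.radians(c["vfov"]/2))
    d=R.from_quat(c["attitude"]).apply([(uv[0]-c["cx"])/f,(uv[1]-c["cy"])/f,1]); e=np.array(c["eye"])
    return e+d*(z-e[2])/d[2]
def proj(n,p):
    c=viewer.get_calibration(n); f=200/np.tan(np.radians(c["vfov"]/2))
    q=R.from_quat(c["attitude"]).inv().apply(np.array(p)-c["eye"])
    return np.array([c["cx"]+f*q[0]/q[2],c["cy"]+f*q[1]/q[2]])
def down(yaw):  # tool down, jaw axis x at angle yaw in world
    return (R.from_euler("z",yaw)*R.from_euler("x",np.pi)).as_quat()
def snap(n,path,box,k):
    im=viewer.get_image(n)[...,::-1]; a,b,c,d=box
    im=cv2.resize(im[b:d,a:c],None,fx=k,fy=k,interpolation=cv2.INTER_CUBIC)
    cv2.imwrite(path,np.clip(im.astype(float)*1.6,0,255).astype(np.uint8))
E
python3 - <<'E'
from h import *
snap("top","pics/a.png",(228,155,488,300),3)
np.set_printoptions(precision=4,suppress=True)
print("base",proj("top",[0,0,0]))
for nm,t,z in [("axis",(295,219),.032),("c1",(419,230),.02),("c2",(405,278),.02),("jam",(459,273),.045),("red",(333,213),.124),("grip",(293,214),.141),("mug",(172,257),.0)]:
    print(nm,ray("top",t,z))
for nm,t,z in [("red",(315,202),.124),("c1",(224,242),.014),("c2",(233,211),.014),("jam",(183,218),.0225)]: print(nm,ray("scene",t,z))
E
```

```text
base [321.8042 428.9176]
axis [0.5542 0.0871 0.032 ]
c1 [ 0.533  -0.2565  0.02  ]
c2 [ 0.4003 -0.2175  0.02  ]
jam [ 0.4163 -0.3581  0.045 ]
red [ 0.5589 -0.0164  0.124 ]
grip [0.5513 0.0856 0.141 ]
mug [0.4435 0.43   0.    ]
red [ 0.5879 -0.0165  0.124 ]
c1 [ 0.5495 -0.2578  0.014 ]
c2 [ 0.4123 -0.2169  0.014 ]
jam [ 0.4208 -0.3579  0.0225]
```

View pics/a.png

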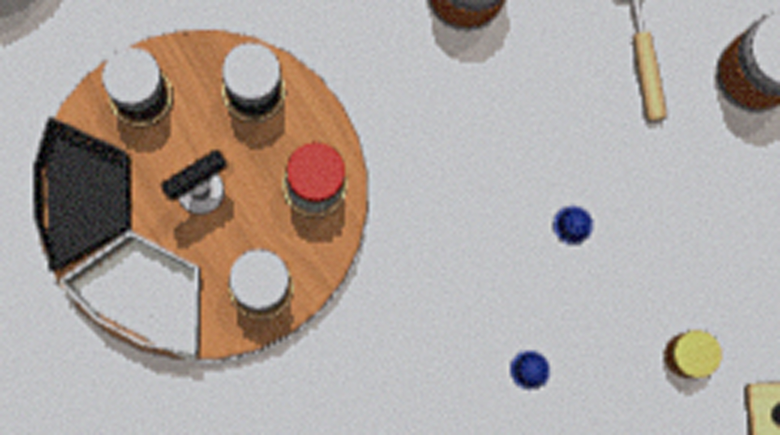

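Run:
```python
from h import *
np.set_printoptions(precision=4,suppress=True)
u=lambda x,y:((x+.5)/3-.5+228,(y+.5)/3-.5+155)
P=dict(axis=(200.5,196,.032),grip=(195,175,.141),red=(315,172,.124),oat=(260,281,.124),cA=(132,79,.124),cB=(252,73,.124),c1=(573,226,.008),c2=(530,371,.008),jam=(697,354,.045))
for k,v in P.items():
    p=ray("top",u(*v[:2]),v[2]); P[k]=p; print(k,p)
for k in("red","oat","cA","cB"): 
    d=P[k]-P["grip"]; print(k,np.hypot(*d[:2]),np.degrees(np.arctan2(d[1],d[0])))
p0=P["c1"]
for yaw in (0,np.pi):
    print(yaw,manip.solve_ik([p0[0],p0[1],.12],down(yaw)))
q=min((manip.solve_ik([p0[0],p0[1],.12],down(y)) for y in(0,np.pi)),key=lambda q:9 if q is None else abs(q[6]))
# clear the mug/carousel: rise first
t=manip.current_tool_pos(); manip.servo_line([t[0],t[1],.27],vel=.2)
manip.movej(q); print(manip.current_clock(),manip.current_tool_pos(),manip.current_tcp_rot())
print("scene tcp",proj("scene",manip.current_tool_pos()),"top tcp",proj("top",manip.current_tool_pos()))
snap("scene","pics/b.png",(150,120,410,280),3); snap("top","pics/c.png",(340,150,500,300),4)
```

```text
axis [0.5514 0.0884 0.032 ]
grip [0.5539 0.0865 0.141 ]
red [ 0.5615 -0.0155  0.124 ]
oat [0.4666 0.0294 0.124 ]
cA [0.6398 0.1454 0.124 ]
cB [0.6474 0.0411 0.124 ]
c1 [ 0.5345 -0.2578  0.008 ]
c2 [ 0.3997 -0.2175  0.008 ]
jam [ 0.4173 -0.3607  0.045 ]
red 0.10227732768060031 -85.73093767343326
oat 0.10435436329226666 -146.78305436522103
cA 0.10412418071924434 34.42089345477739
cB 0.10399182072936568 -25.894296194325126
0 [ 0.0584  0.5258  0.454   1.81   -0.2915  0.8722  0.6485]
3.141592653589793 [-0.4429  0.9955  1.3515  1.8247 -1.0399  1.2521 -1.9122]
3.8 [ 0.5351 -0.2567  0.12  ] [ 1.      0.0009  0.0001 -0.0003]
scene tcp [219.1363 206.3723] top tcp [426.1752 224.4737]
```

View pics/b.png

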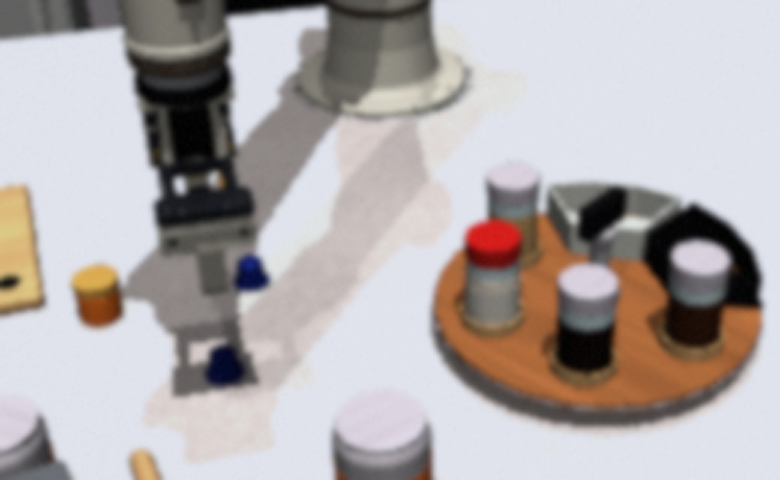

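Run:
```python
from h import *
np.set_printoptions(precision=4,suppress=True)
t=np.array([.5351,-.2567,.12])
c=lambda p:(p-[150,120])*3
print("fingers scene",c(proj("scene",t+[.046,0,0])),c(proj("scene",t+[.065,0,0])))
print("base",c(proj("scene",[0,0,0])))
for k,p in dict(c1=[.5345,-.2578,0],c2=[.3997,-.2175,0],jam=[.4173,-.3607,.045],red=[.5615,-.0155,.124],axis=[.553,.088,.032]).items(): print(k,c(proj("scene",p)))
g=lambda p:(proj("top",p)-[340,150])*4
print("top fingers",g(t+[.046,0,0]),g(t-[.046,0,0]))
```

```text
fingers scene [212.9502 289.6189] [215.3469 302.8669]
base [379.977   77.4346]
c1 [221.9109 367.7897]
c2 [248.2805 277.5246]
jam [ 91.8054 273.0253]
red [487.7259 229.6819]
axis [589.9693 289.7345]
top fingers [344.006  227.4677] [345.3649 369.2399]
```

View pics/c.png

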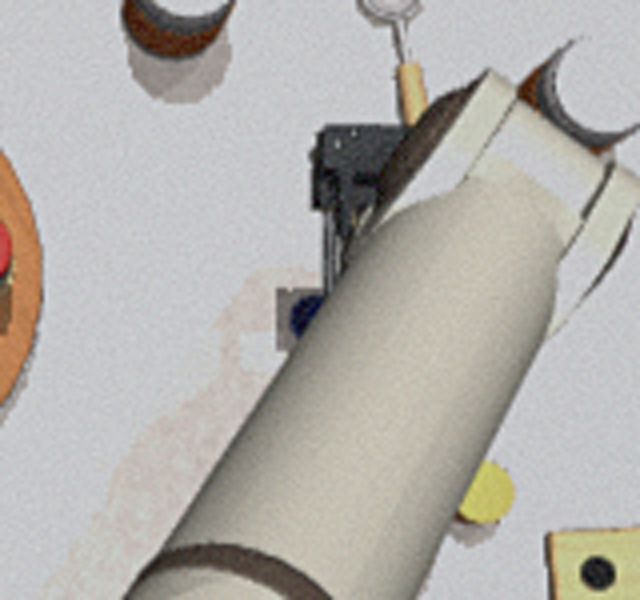

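```bash
cat >> h.py <<'E'
AX=np.array([.553,.0875])
def pick(x,y,z,yaw,f):
    manip.servo_line([x,y,.06],ori=down(yaw),vel=.25); manip.servo_line([x,y,z],vel=.08)
    effector.close(f_grip=f); print("gap",manip.current_finger_gap())
    manip.servo_line([x,y,.19],vel=.25); print("gap",manip.current_finger_gap())
def place(x,y,z,yaw):
    manip.servo_line([x,y,.19],ori=down(yaw),vel=.3); manip.servo_line([x,y,z],vel=.12)
    effector.open_jaws(); manip.servo_line([x,y,.19],vel=.25); print("t",manip.current_clock())
E
python3 - <<'E'
from h import *
pick(.5365,-.2575,.006,0,12)
place(AX[0]+.02,AX[1]+.107,.080,0)
manip.servo_line([.402,-.217,.19],vel=.3)
print(manip.current_clock(),manip.current_q(),manip.current_finger_gap())
snap("top","pics/d.png",(228,150,468,300),3)
E
```

```text
gap 0.028016724869294154
gap 0.027767088140966328
t 11.45
13.0833 [-0.1039504   0.19107907  0.60090911  2.08303511 -0.1372848   0.90556881
  0.57508553] 0.0915859522362475
```

View pics/d.png

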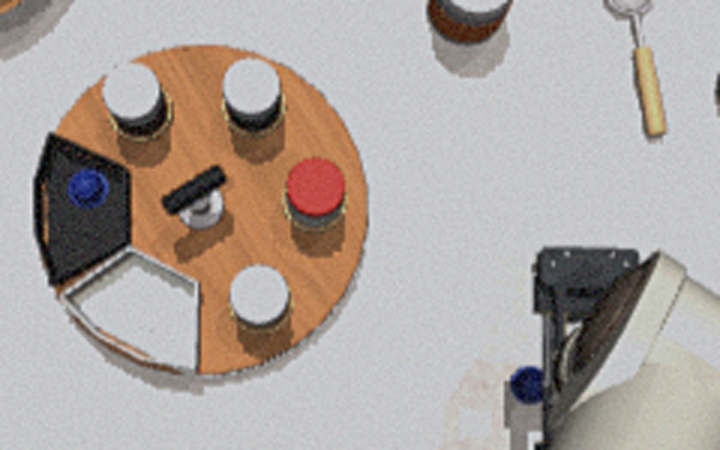

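Run:
```python
from h import *
a=np.radians(-56)
pick(.402,-.217,.006,0,12)
place(AX[0]-.027,AX[1]+.105,.080,np.radians(4))
manip.servo_line([.419,-.360,.19],ori=down(0),vel=.35)
pick(.419,-.360,.026,0,20)
w=AX+.107*np.array([np.cos(a+np.radians(210)),np.sin(a+np.radians(210))])
manip.servo_line([w[0],w[1],.19],ori=down(np.radians(64)),vel=.3)
print(manip.current_clock(),w,manip.current_finger_gap(),manip.current_q())
snap("scene","pics/e.png",(270,100,430,260),4)
```

```text
gap 0.028084517341160527
gap 0.027774364458979066
t 20.875
gap 0.04203541529186084
gap 0.0425222813018929
27.3167 [0.45682904 0.13440571] 0.042411411740968394 [-0.48723151  0.20437656  0.16619182  2.02923643 -0.04164285  0.91172663
  0.81507594]
```

View pics/e.png

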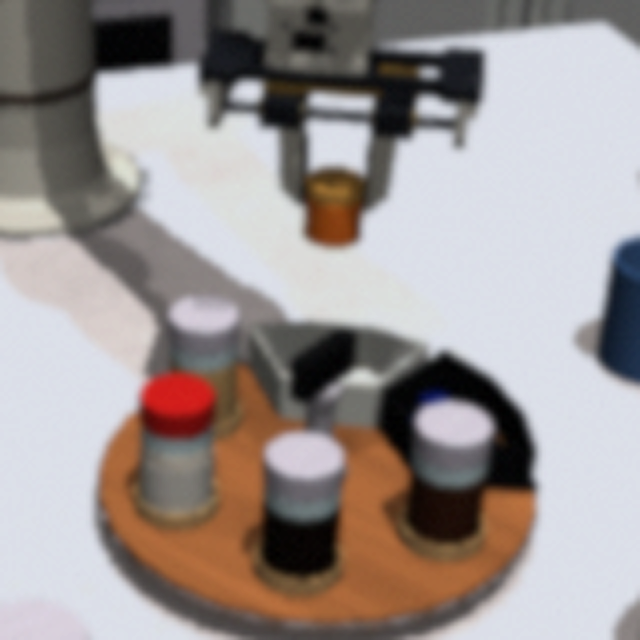

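Run:
```python
from h import *
manip.servo_line([.4568,.1344,.071],vel=.1)
effector.open_jaws(); manip.servo_line([.4568,.1344,.19],vel=.15)
manip.servo_line([.46,-.13,.22],ori=down(np.radians(34)),vel=.3)
print(manip.current_clock(),manip.current_q())
snap("top","pics/f.png",(228,155,368,285),5)
for y in (34,-56,-59,124): print(y,manip.solve_ik([AX[0],AX[1],.108],down(np.radians(y))))
```

```text
31.625 [-0.167797    0.17692733  0.4289256   2.00184465 -0.08895442  0.9819302
  0.90088334]
34 [-0.4097297   0.46540047  0.25752732  1.89615047 -0.16005091  0.79978483
  0.52686311]
-56 [-0.59994737  0.49962463  0.50339908  1.90259998 -0.32182621  0.81934038
 -0.9032363 ]
-59 [-0.60760466  0.50165198  0.51354992  1.90284928 -0.32882395  0.82059628
 -0.94951592]
124 [-0.26151384  0.45586331  0.07085394  1.89088806 -0.04361674  0.79630922
  1.99684672]
```

View pics/f.png

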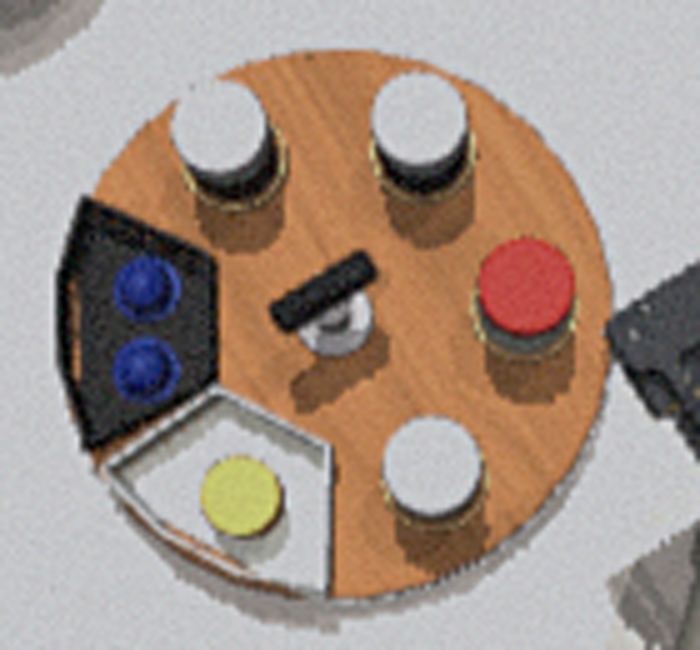

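Run:
```python
from h import *
x,y=AX; r=np.radians
manip.servo_line([x,y,.20],ori=down(r(31)),vel=.3)
manip.servo_line([x,y,.109],vel=.1)
effector.close(f_grip=30); print("gap",manip.current_finger_gap(),manip.current_force(),manip.current_wrist_torque(),manip.current_clock())
for d in (3,4,6,6,6,6):
    pass
yaw=31.
for d in (3,3,5,6,6):
    yaw-=d; t=manip.current_clock(); manip.servo_line([x,y,.109],ori=down(r(yaw)),vel=.1)
    print(yaw,manip.current_clock()-t,manip.current_tool_pos(),manip.current_wrist_torque()[2],manip.current_joint_velocities()[6])
```

```text
gap 0.015934445702447817 [ 18.34105855   8.79703215 -16.04433968] [ 1.43758912 -3.13539436  0.05883929] 34.8333
28.0 0.25 [0.5599014  0.0911312  0.10990158] 0.3202610630379279 0.022702620656943426
25.0 0.25 [0.55996166 0.09115067 0.1099105 ] 0.38242010758973866 0.020349062626284026
20.0 0.25 [0.56012092 0.09099687 0.10991292] -0.11813891809125729 0.018689283306185665
14.0 0.25840000000000174 [0.56017554 0.0909744  0.10991122] -0.48592061099811357 0.011812488223465204
8.0 0.2582999999999984 [0.56026117 0.09104201 0.10992355] -0.42694449237354754 0.011334344111273986
```

Run:
```python
from h import *
r=np.radians; np.set_printoptions(precision=4,suppress=True)
x,y=.560,.091
yaw=8.
manip.servo_line([x,y,.110],ori=down(r(yaw)),vel=.05); print(manip.current_force())
for d in (7,)*10:
    yaw-=d; manip.servo_line([x,y,.110],ori=down(r(yaw)),vel=.05)
    f=manip.current_force(); print(yaw,f,manip.current_tool_pos())
    if np.hypot(*f[:2])>8: x,y=manip.current_tool_pos()[:2]
manip.sleep(.3); print(manip.current_clock(),manip.current_wrist_torque(),manip.current_finger_gap())
print(np.degrees(R.from_quat(manip.current_tcp_rot()).as_euler("ZYX")),AX)
snap("top","pics/g.png",(228,155,368,285),5); snap("scene","pics/g2.png",(270,140,430,280),4)
cv2.imwrite("pics/gg.png",np.hstack([cv2.resize(cv2.imread("pics/g.png"),(400,371)),cv2.resize(cv2.imread("pics/g2.png"),(400,350))[:350]] ) if 0 else cv2.imread("pics/g.png"))
```

```text
[ 0.5539  1.6071 -3.3112]
1.0 [ 2.5254  1.2762 -2.7318] [0.5602 0.0909 0.1099]
-6.0 [ 3.4947 -1.1914 -5.3712] [0.5602 0.0902 0.1099]
-13.0 [ 4.7609 -0.9939 -5.3746] [0.5602 0.0903 0.11  ]
-20.0 [ 4.9641 -1.3517 -5.639 ] [0.5602 0.0903 0.11  ]
-27.0 [ 4.9527 -1.8846 -5.7029] [0.5602 0.0904 0.11  ]
-34.0 [ 5.2468 -2.7831 -5.8751] [0.5603 0.0903 0.11  ]
-41.0 [ 4.7136 -1.973  -5.7444] [0.5602 0.0903 0.11  ]
-48.0 [ 4.4645 -2.9214 -5.0601] [0.5602 0.0903 0.11  ]
-55.0 [ 3.7876 -3.3085 -5.5576] [0.5601 0.0902 0.11  ]
-62.0 [ 3.9936 -3.9967 -3.6696] [0.5599 0.0902 0.11  ]
39.4583 [-0.841  -0.6802 -0.2505] 0.015940173347139444
[ -61.818    -0.0468 -179.9978] [0.553  0.0875]
```

View pics/g.png

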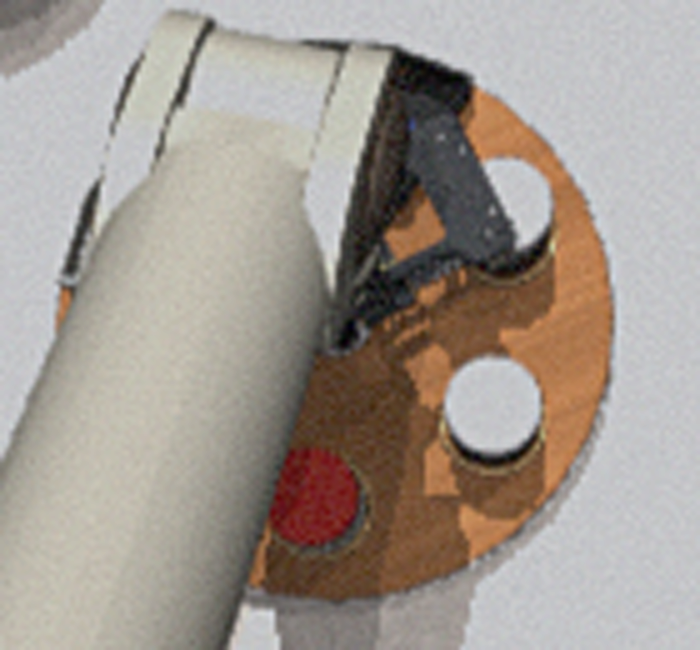

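View pics/g2.png

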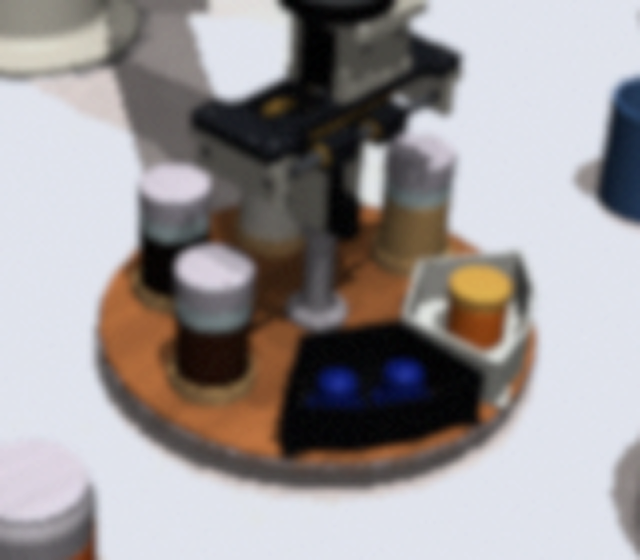

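Run:
```python
from h import *
u=lambda x,y:((x+.5)/5-.5+228,(y+.5)/5-.5+155)
A=ray("top",u(338,322),.032); print("axis tray edge",A)  # tray ellipse: right edge 612, bottom 600
for k,v in dict(red=(311,497),cB=(494,405)).items():
    p=ray("top",u(*v),.124); print(k,p)
    for nm,a in(("jars",[.553,.0875]),("arm",[.560,.0903])):
        d=p[:2]-a; print(nm,np.hypot(*d),np.degrees(np.arctan2(d[1],d[0])))
```

```text
axis tray edge [0.55418735 0.08659199 0.032     ]
red [0.45065332 0.09148352 0.124     ]
jars 0.10242417554635565 177.7710667614352
arm 0.10935308661182228 179.37987839508435
cB [ 0.49992981 -0.00068405  0.124     ]
jars 0.1029216776932942 -121.04002141460552
arm 0.10902534158682713 -123.43389953815331
```

Run:
```python
from h import *
manip.servo_line([.560,.0903,.110],ori=down(np.radians(-60.2)),vel=.05)
manip.sleep(1.2)
print(manip.current_clock(),np.degrees(R.from_quat(manip.current_tcp_rot()).as_euler("ZYX")),manip.current_finger_gap(),manip.current_force(),abs(manip.current_joint_velocities()).max())
snap("top","pics/z.png",(228,155,368,285),5)
manip.hand_in()
```

```text
41.0083 [-6.00876048e+01 -1.45265996e-02 -1.79983002e+02] 0.015938210799992268 [ 4.48889235 -2.8652118  -4.79222812] 0.0011415243966910076
the job is handed in; nothing more can be done
```

View pics/z.png

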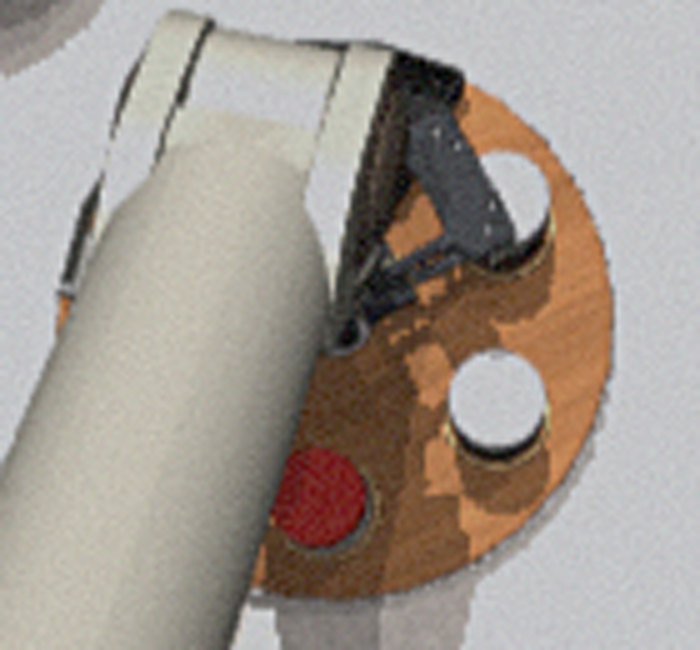

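I put both capsules in the black bin and stood the marmalade jar in the white bin. I then turned the carousel about 90° by its handle in small slow steps and handed the job in at 41 s, still gripping the handle.

**Last checks:**
- **Grip:** the finger gap was 15.9 mm on the 16 mm handle, with 30 N of grip commanded. The arm was still, with joint speeds at or below 0.001 rad/s.
- **Red jar:** the handle angle of -150.1° puts the red-lidded jar within about 1° of straight ahead, and the last top picture agrees.
- **Bins and jars:** a scene picture taken late in the turn, before the last 2° correction, showed both capsules and the upright marmalade jar in their bins. It also showed the storage jars standing in their wells, the red one mostly hidden behind the gripper. In the final picture the arm hides the bins.

**Disagreements:**
- The turning axis read from the camera was about 7 mm short in x compared with where the arm found the handle. The first grip pulled about 20 N sideways, so I turned about the felt axis instead.
- Before the turn, the handle's outline and the jar positions disagreed by about 5° on the tray angle.
- After the turn, camera and gripper readings of the red jar ranged from 177.8° to 179.4°, all within the allowed 15 mm.

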